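# Lay out the ringing table for the next bird

## Robot

A 6-joint arm with a two-finger parallel gripper is mounted at the origin on a cart in front of the work surface, level with it; the furniture and walls round the work are solid. World frame = base frame: x ahead of the robot, y to its left, z up, the work surface at z = 0. Lengths are in m, angles in rad, forces in N, time in s.
With the tool pointing down it reaches from about 0.4 to 0.825 m from the base axis. Payload 7 kg.
Tool frame: the origin (TCP) lies on the centre line of the jaws, within the pads' length; the fingertips stand 14 mm ahead of it and the grasp point (between the pads) lies 5 mm behind it; z points along the fingers, y is the line along which they close (so a half turn about z gives the same grasp; the last joint's range is limited). The gripper opens to 88 mm and grips with 3 to 60 N. Pads are 19 mm wide; open, the fingers measure 130 mm over their backs; the gripper's body (78 mm by 193 mm) begins 47 mm behind the grasp point.
Start: joints at [1.409, 0.359, 0.012, 0, -1.224, -0.288], TCP at [0.293, 0.608, 0.241] pointing down, gripper open.
Joint ranges: [-3.07, 3.07], [-1.43, 2.12], [-1.02, 1.25], [-3.03, 1.67], [-3.05, -0], [-3.03, 3.03]. Speed limits (rad/s): [2.39, 2.39, 3.01, 3.14, 3.14, 3.14].

## Interface

Orientations are given as [roll, pitch, yaw] about the fixed x, y, z axes, in that order (R = Rz(yaw) Ry(pitch) Rx(roll)).
In Python, from station import arm gives the robot as it stands.
- The arm moves only by the tool move_arm, never from a script. Its argument "rows" is a list of rows, each an object with "translation": the shift along the tool's x, y, z in cm, a list of three; "rot": the turn, a rotation vector about the tool's x, y, z in degrees, a list of three; "hand": the closure, from 0 (fully open) to 1 (shut). A call has 1 to 8 rows; each row is the pose to reach, as a shift and turn from the pose commanded when the call began, along the tool's axes at that moment; what a row does not reach only later rows make up. A row lasts 1/12 s, in which the tool goes at most 41.7 mm and 7.16 degrees, less where a joint would pass 70% of its speed; a pose out of reach is approached as far as the arm can. A call with a gripper value outside its range is refused whole. The fingers move at their own pace and stop on an object; "squeeze" is the grip in N (left out, the last holds). Time passes only in rows, so rows that repeat a pose let the fingers close. It gives the time, the measured TCP pose, the force, the opening and the grip force at its end, in the units of the state.
- arm.get_state(): the state, without advancing time (a new reading comes with each control period).
- arm.grab_frame(name): name is "scene" or "top"; returns (picture, depth): 480x640x3 uint8, red, green, blue; 480x640 float32, m along the optical axis (not along the pixel's ray), 0 where there is no reading.
- arm.camera_params(name): a dict with "vfov" (degrees; the focal length in pixels is half the picture's height over the tangent of half this angle, whatever the lens; pixels are square), "cx", "cy" (the principal point, pixels), "k1" (the pictures are not rectified: a ray, as slopes to the right and down, at radius r is drawn at 1 + k1 r^2 times it, then the intrinsics apply), "position" and "orientation" of the camera in the world. Camera axes: x right, y down, z forward; pixel columns grow to the right and rows downward; lengths in m; the calibration is good to about 2 mm. A picture is of the moment at which its call begins. camera_params takes no time and is no camera call.
- arm.job_done(): hands the job in; it is judged then, once.
Trained networks look in the newest picture that a camera, given by its name, has taken for a name from the list of things; names that differ only in an ending like _2 or _b are one class to them, and where a whole thing is asked for, a point or a joint stands for the part that bears it (a point fixed in the world has none). Each returns a list of dicts, best first, with "p" (0 to 1); they miss things now and then, are a little off and sometimes report something else, mostly with a low value. They report only what shows in the picture. A call takes as long as a camera call. They do not tell look-alikes from the thing itself.
- arm.search_frame(label, camera): "point" ([x, y, z] in m, in the coordinates of the camera as it stood for that picture, good to about 4 mm: the middle of the surface that is visible of it).
- arm.pinpoint(label, camera): "point" ([x, y, z] in m, in the coordinates of the camera as it stood for that picture, good to about 4 mm: a listed point, or the origin of a listed thing).
The state is a dict: "t": time; "q": joint angles; "qd": joint speeds; "joint_efforts": joint torques, N m; "eef_pos": TCP position; "ee_rot": TCP orientation; "force": force on the tool from outside, world axes, zero at the start; "moment": the same for the moment, N m; "width": finger opening in m; "gripper_force": force on a finger pad.
Only numpy, scipy, OpenCV 4.12 (cv2) and the standard library are available. Lean on these libraries where they do the work, as an engineer would, in place of code of your own. Each camera call takes 0.05 s, during which the arm holds its last target. There are 200 camera calls.

## Task

Lay the ringing table for the next bird: stand the black weighing pot upright on the middle of the scale's pan, and lay the ring packet flat on the middle of the blue parts box's lid with its long sides along the long sides of the box. Stand the glue tin upright on the table midway between the scale and the parts box, in line with their centres, and the balm pot upright directly behind the glue tin (on the side away from the robot, square to the row of scale and box) with a gap of about 3 cm between the two.

Things in the scene. Friction and masses are not known exactly. Their poses are not given: they have to be found in the camera images.
- scale: black pocket scale, display along its front edge, 94 (x) x 98 (y) x 19 mm high, fixed. Origin: centre of its underside. Own x points to the back, away from the robot; y left; z up. Scale and parts box form a row along the scale's y, their origins 215 to 225 mm apart; either may be the left one. 'Behind' means along the scale's +x.
- pan_mid (a point): middle of the top face of the scale's flat round pan (about 62 mm across), 18 mm above the table; axes as the scale
- parts_box: blue flat compartment box with its clear lid shut, 99 (x) x 128 (y) x 26 mm high, fixed to the table. Origin: centre of its underside. Its long sides run along its own y, which is the direction of the row to within 3 degrees. The lid stays shut.
- lid_mid (a point): middle of the top face of the parts box's flat lid, 26 mm above the table; axes as the parts box
- ring_pack: flat pale card packet like a matchbox, 40 (x) x 58 (y) x 17 mm high, loose, lying flat; about 50 g. Origin: centre of its underside. Long side along its own y. Grip it across its 40 mm width; it does not slide open. It lies singly near the scale; packets in the heap at the far left end of the table are spare stock.
- weigh_pot: small plain black plastic pot with a grey lid, upright cylinder 35 mm in diameter (30 mm at the foot), 58 mm high, loose; about 50 g. Origin: centre of its underside, z up its axis. Grip it round the body. It is the one standing singly near the scale; pots at the far left end of the table are spare stock.
- glue_tin: small round tin with a narrower cap, white, blue and red, 38 mm in diameter, 70 mm high: body 38 mm wide up to 54 mm, cap 26 mm wide above; loose, upright, about 100 g. Origin: centre of its underside, z up its axis. Grip it round the body.
- balm: squat round pot with a red lid, 58 mm in diameter, 50 mm high, loose, upright, about 90 g. Origin: centre of its underside, z up its axis. It is the one standing singly near the scale; any at the far left end of the table is spare stock.
There are look-alikes about, which are no part of the job. What is shaped like the parts_box but brown is not meant. There is more than one size of the scale; the one meant has the size given above.

How it is judged:
By the outcome, as a careful person would: the job done as asked, in the order asked, and still so for the second after the job is handed in, with the robot touching nothing.
It also fails if it takes over 120 s, if anything falls off the work surface, if the arm or the gripper's body presses on something with over 40 N, if the wrist force passes 120 N, or if a joint passes its speed limit or range.

## Working session

There is one attempt and no reset: what is moved stays moved. The work goes in short steps, Python scripts to look and compute and a tool call to move; the robot and the scene stay as the last step left them, time stands still between calls to the robot, and variables do not carry over. Pictures are saved under pics/ and viewed, at most 14 in all, crops included, and the job is handed in when it is done.

Besides the shell and the picture viewer there is one more tool, called after "Call:" as name(argument=value, ...) on one line, values as JSON. move_arm: Moves the arm, as the interface text tells. Its arguments: {"type":"object","properties":{"rows":{"type":"array","items":{"type":"object","properties":{"translation":{"type":"array","items":{"type":"number"}},"rot":{"type":"array","items":{"type":"number"}},"hand":{"type":"number"}}}},"squeeze":{"type":"number"}},"required":["rows"]}

```bash
ls; mkdir -p pics; cat > h.py <<'E'
import numpy as np, cv2
from scipy.spatial.transform import Rotation as R
from station import arm
def cam(n):
    p=arm.camera_params(n); return p
def rot(o):
    o=np.array(o,float)
    if o.shape==(3,3): return o
    if o.size==3: return R.from_euler('xyz',o).as_matrix()
    return R.from_quat(o).as_matrix()
def K(p):
    f=240/np.tan(np.radians(p['vfov'])/2); return f
def ray(p,u,v):
    f=K(p); x=(np.asarray(u,float)-p['cx'])/f; y=(np.asarray(v,float)-p['cy'])/f
    a,b=x.copy(),y.copy()
    for _ in range(20):
        s=1+p['k1']*(a*a+b*b); a,b=x/s,y/s
    return a,b
def toworld(p,c): return np.asarray(c)@rot(p['orientation']).T+np.array(p['position'])
def cloud(p,d):
    v,u=np.mgrid[:480,:640]; a,b=ray(p,u,v)
    return toworld(p,np.stack([a*d,b*d,d],-1))
def proj(p,w):
    c=(np.asarray(w)-np.array(p['position']))@rot(p['orientation'])
    a,b=c[...,0]/c[...,2],c[...,1]/c[...,2]; s=1+p['k1']*(a*a+b*b); f=K(p)
    return np.stack([a*s*f+p['cx'],b*s*f+p['cy']],-1)
E
python3 - <<'E'
from h import *
print(arm.get_state())
for n in ("scene","top"):
    p=cam(n); print(n,p)
    im,d=arm.grab_frame(n); cv2.imwrite(f'pics/{n}0.png',im[...,::-1]); np.savez(f'{n}0.npz',im=im,d=d)
    for l in ['scale','pan_mid','parts_box','lid_mid','ring_pack','weigh_pot','glue_tin','balm']:
        for r in arm.pinpoint(l,n)[:4]:
            w=toworld(p,r['point']); print(n,l,round(r['p'],2),w.round(3),proj(p,w).round())
E
```

```text
pics
{'t': 0.0, 'q': array([ 1.40910227e+00,  3.59408586e-01,  1.10285963e-02, -3.46098230e-04,
       -1.22407952e+00, -2.88109407e-01]), 'qd': array([ 1.91591599e-04,  7.12665447e-04,  4.10859332e-04, -4.10527562e-05,
        1.14065584e-03,  4.15308540e-04]), 'joint_efforts': array([-3.52921438e-05, -5.82721317e+01,  2.93046409e+01,  6.99689627e+00,
        6.71296104e-03, -1.71416482e-04]), 'eef_pos': array([0.29329645, 0.6074225 , 0.23959619]), 'ee_rot': array([ 3.13990557e+00, -1.60684485e-04, -4.49921212e-01]), 'force': array([-0.47069063,  0.99117122, -0.28981906]), 'moment': array([ 0.05642533, -0.05744036, -0.05233204]), 'gripper_force': 0.0, 'width': 0.08757956834467934}
scene {'vfov': 43.13903944127231, 'cx': 322.76387073555037, 'cy': 236.97248990240573, 'k1': 0.05002507023646641, 'position': array([-0.26922202, -0.21631377,  1.20917326]), 'orientation': array([-2.53345644,  0.00355619, -1.32893589])}
scene scale 0.68 [ 0.381 -0.027 -0.002] [313. 297.]
scene scale 0.63 [ 0.502 -0.162  0.008] [381. 263.]
scene scale 0.4 [ 0.508 -0.344  0.   ] [459. 279.]
scene pan_mid 0.92
[... 948 characters left out ...]
025 -0.002] [343. 290.]
top pan_mid 0.96 [ 0.505 -0.161  0.022] [378. 237.]
top pan_mid 0.75 [ 0.39  -0.025  0.013] [343. 286.]
top pan_mid 0.5 [ 0.509 -0.348  0.004] [438. 224.]
top parts_box 0.86 [ 0.504  0.064 -0.001] [304. 257.]
top parts_box 0.71 [ 0.382 -0.439 -0.001] [480. 258.]
top parts_box 0.3 [ 0.505 -0.161  0.023] [379. 237.]
top lid_mid 0.81 [ 0.387 -0.436  0.027] [480. 254.]
top lid_mid 0.79 [0.505 0.062 0.024] [305. 254.]
top ring_pack 0.79 [0.496 0.37  0.001] [202. 283.]
top weigh_pot 0.55 [ 0.51  -0.351 -0.001] [439. 224.]
top weigh_pot 0.18 [ 0.506 -0.161  0.023] [378. 237.]
top glue_tin 0.67 [ 0.669  0.199 -0.002] [249. 215.]
top balm 0.6 [ 0.653 -0.201  0.004] [379. 191.]
```

View pics/scene0.png

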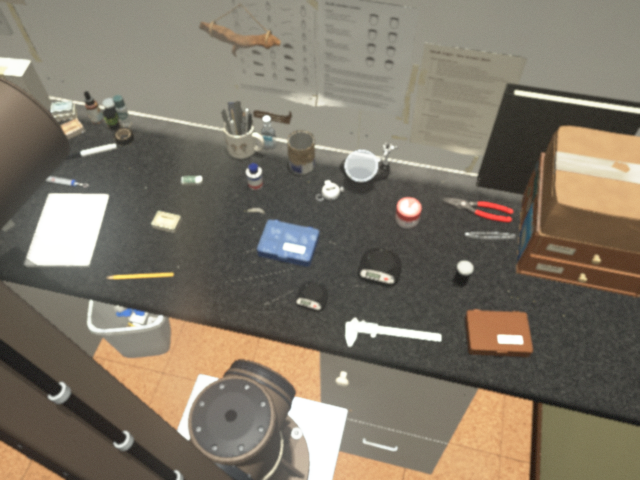

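View pics/top0.png

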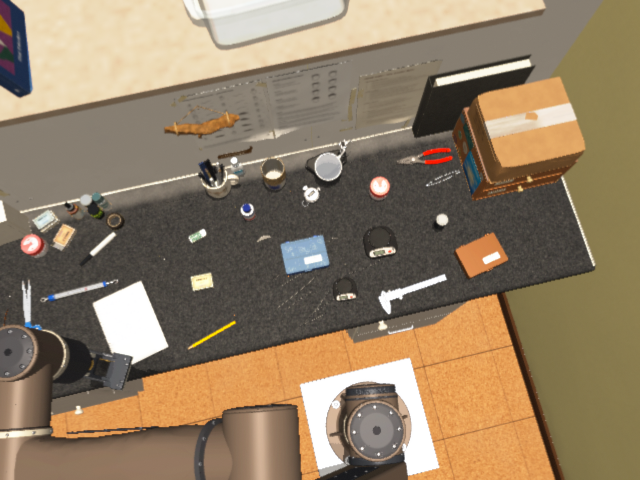

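Scene view: the candidates are:
- **Scale:** big at (380,267), small at (312,298).
- **Parts box:** blue at (288,242), brown at (499,332).
- **Weighing pot:** black with grey lid at (464,272). The spares are at the left end, around (110,110).
- **Packet:** single at (166,221). The spares are at (65,115).
- **Balm:** red at (408,208). In the top view a spare shows at (32,245).
- **Glue tin:** at (254,177). The bottle near the mug at (267,130) could be mistaken for it.

I choose the big scale, the blue box and the single items.

```bash
cat > meas.py <<'E'
from h import *
def meas(n,d,c,rad,z0,z1,tag):
    p=cam(n); w=cloud(p,d)
    m=(d>0)&(np.hypot(w[...,0]-c[0],w[...,1]-c[1])<rad)&(w[...,2]>z0)&(w[...,2]<z1)
    # keep the component nearest c
    k,lab=cv2.connectedComponents(m.astype(np.uint8))
    if k<2: print(n,tag,'none'); return
    best=max(range(1,k),key=lambda i:(lab==i).sum()); q=w[lab==best]
    (x,y),(a,b),th=cv2.minAreaRect((q[:,:2]*1000).astype(np.float32))
    zs=np.percentile(q[:,2],[5,50,95])*1000
    top=q[q[:,2]>zs[2]/1000-.006]; lo,hi=top[:,:2].min(0),top[:,:2].max(0)
    print(n,tag,'rect',round(x,1),round(y,1),round(a,1),round(b,1),round(th,1),'z',zs.round(1),'med top',(np.median(top[:,:2],0)*1000).round(1),'bb',((lo+hi)*500).round(1),((hi-lo)*1000).round(1),len(q))
E
cat > m1.py <<'E'
from meas import *
for n in ('scene','top'):
    d=np.load(n+'0.npz')['d']
    w=cloud(cam(n),d); t=(np.hypot(w[...,0]-.6,w[...,1]-0.05)<.1)&(d>0); print(n,'table z',np.percentile(w[t][:,2],[10,50,90]).round(4))
    for tag,c,r,a,b in [('scale',(.5,-.16),.09,.008,.04),('small',(.385,-.026),.07,.008,.04),('box',(.504,.064),.1,.012,.05),('boxtop',(.504,.064),.1,.02,.05),('ring',(.495,.37),.05,.006,.04),('weigh',(.51,-.35),.05,.045,.09),('weighall',(.51,-.35),.05,.006,.09),('tin',(.67,.2),.05,.06,.1),('tinbody',(.67,.2),.05,.045,.1),('balm',(.65,-.2),.06,.04,.09)]:
        meas(n,d,c,r,a,b,tag)
im=np.load('scene0.npz')['im'][...,::-1]
a=[cv2.resize(im[v-33:v+33,u-44:u+44],(264,198),interpolation=cv2.INTER_CUBIC) for u,v in [(380,267),(290,242),(166,221),(464,272),(254,177),(408,208)]]
cv2.imwrite('pics/crops.png',np.vstack([np.hstack(a[:3]),np.hstack(a[3:])]))
E
python3 m1.py
```

```text
scene table z [-9.13e-01  9.00e-04  2.58e-02]
scene scale rect 491.3 -160.9 96.1 96.6 86.8 z [12.1 17.7 22.2] med top [ 489.5 -161.5] bb [ 490.4 -159.8] [95.1 95.2] 1318
scene small rect 378.3 -26.9 68.6 70.9 87.3 z [ 8.9 12.6 16.7] med top [378.7 -26.4] bb [378.2 -26.1] [71.1 67.9] 727
scene box rect 502.0 64.4 130.2 98.6 88.4 z [19.4 26.8 31.1] med top [500.5  62.8] bb [502.5  63.7] [ 99.7 129. ] 1928
scene boxtop rect 502.0 64.4 130.2 98.6 88.4 z [22.4 27.  31.2] med top [500.5  62.9] bb [502.5  63.7] [ 99.7 129. ] 1819
scene ring rect 493.3 373.7 67.3 45.5 89.6 z [ 8.9 18.2 23.2] med top [492.1 369.3] bb [493.9 369.3] [44.3 58.4] 397
scene weigh rect 502.7 -347.3 34.3 33.8 63.2 z [50.6 56.5 60.8] med top [ 503.1 -348. ] bb [ 503.1 -348.2] [36.4 32.8] 193
scene weighall rect 504.6 -348.4 34.0 38.4 78.3 z [11.5 53.4 59.9] med top [ 503.  -347.9] bb [ 503.5 -348.1] [37.3 35. ] 320
scene tin rect 664.4 196.6 25.8 24.5 43.9 z [62.  69.2 73.9] med top [664.9 198.9] bb [664.5 197.2] [22.4 25.5] 83
scene tinbody rect 662.5 196.9 34.0 36.0 24.3 z [47.6 56.9 72.8] med top [664.5 197.9] bb 
[... 677 characters left out ...]
rect 497.1 372.4 49.1 73.1 1.4 z [ 7.5 17.  23.8] med top [493.4 364.2] bb [494.3 368.3] [39.5 57.3] 310
top weigh rect 507.0 -348.3 33.2 33.6 18.8 z [51.9 57.9 64.1] med top [ 510.5 -346. ] bb [ 505.9 -346.5] [31.9 32.2] 118
top weighall rect 506.9 -348.3 33.1 33.8 17.8 z [ 8.6 56.3 63.9] med top [ 510.5 -346.4] bb [ 507.  -347.6] [34.1 34.4] 163
top tin rect 668.4 197.8 25.2 25.6 43.4 z [62.2 68.8 75.4] med top [667.3 195.9] bb [667.3 197.1] [22.8 24.4] 67
top tinbody rect 667.8 196.9 36.2 37.8 79.4 z [46.4 61.1 73.9] med top [667.4 195.9] bb [667.3 197.1] [22.8 24.4] 133
top balm rect 649.0 -199.3 56.2 57.9 28.8 z [44.2 50.3 57.7] med top [ 650.3 -197. ] bb [ 648.7 -198.6] [56.  53.9] 289
```

View pics/crops.png

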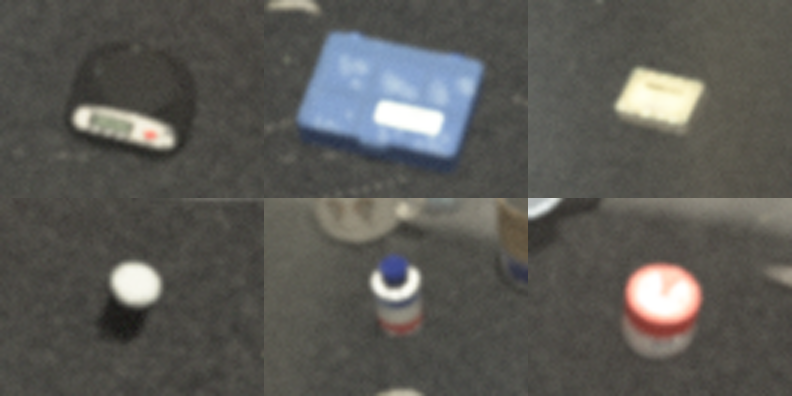

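The crops match the descriptions, and so do the measured sizes: the scale is 96×96, the small one about 70. Next I'll find the packet's yaw and the pan centre from rectified patches.

```bash
cat > rect.py <<'E'
from h import *
def patch(n,im,c,half,z,s=4):  # s px per mm; rows: +x up, cols: +y left
    k=int(2*half*s); v,u=np.mgrid[:k,:k]
    w=np.stack([c[0]+(half-v/s)/1000,c[1]+(half-u/s)/1000,np.full(u.shape,z)],-1)
    uv=proj(cam(n),w).astype(np.float32)
    return cv2.remap(im,uv[...,0],uv[...,1],cv2.INTER_CUBIC)
E
python3 - <<'E'
from rect import *
out=[]
for n in ('scene','top'):
    im=np.load(n+'0.npz')['im']
    g=patch(n,im,(.495,.370),45,.017,8)
    hsv=cv2.cvtColor(g,cv2.COLOR_RGB2GRAY); 
    m=(hsv>(hsv.max()*.5+20)).astype(np.uint8)
    k,l,st,_=cv2.connectedComponentsWithStats(m); i=1+st[1:,4].argmax()
    (u,v),s,a=cv2.minAreaRect(np.argwhere(l==i)[:,::-1].astype(np.float32))
    print(n,'ring',495+45-v/8,370+45-u/8,np.array(s)/8,a)
    q=patch(n,im,(.497,-.162),60,.018,3)[...,::-1]
    q=cv2.convertScaleAbs(q,alpha=3.0); out.append(cv2.resize(q,(390,390)))
cv2.imwrite('pics/pan.png',np.hstack(out))
E
```

```text
scene ring 493.57645416259766 370.83446502685547 [63.4889183  48.24005127] 1.4613100290298462
top ring 496.25092697143555 368.75207901000977 [61.80643463 44.75795364] 0.8223709464073181
```

View pics/pan.png

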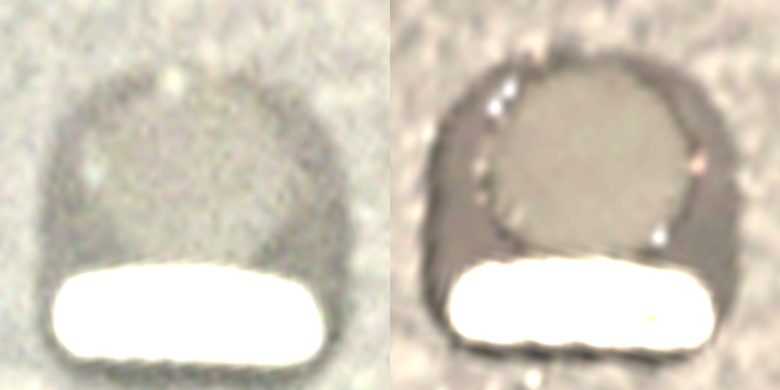

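Top patch: pan circle centred at about (592,158), which gives roughly (506,-162) mm. The packet and the box are both yawed about -1.3°, so no turn is needed between them. I'm starting the move, with the jaws closing along world x.

Call:
move_arm(rows=[{"translation": [3.2, 2.0, 0.5], "rot": [0, 0, 7], "hand": 0}, {"translation": [6.4, 4.1, 1], "rot": [0, 0, 14], "hand": 0}, {"translation": [9.6, 6.1, 1.5], "rot": [0, 0, 21], "hand": 0}, {"translation": [12.8, 8.2, 2], "rot": [0, 0, 28], "hand": 0}, {"translation": [16, 10.2, 2], "rot": [0, 0, 35], "hand": 0}, {"translation": [19.2, 12.3, 2], "rot": [0, 0, 42], "hand": 0}, {"translation": [22.4, 14.4, 2], "rot": [0, 0, 49], "hand": 0}, {"translation": [25.4, 16.4, 2], "rot": [0, 0, 56], "hand": 0}], squeeze=15)

```text
t: 1.57
eef_pos: [0.4516, 0.3479, 0.2209]
ee_rot: [-3.141, 0.0, -1.433]
force: [1.5, -0.0, 0.3]
width: 0.0875
gripper_force: 0.0
```

```bash
cat > go.py <<'E'
import sys
from h import *
s=arm.get_state(); Rm=R.from_euler('xyz',s['ee_rot'])
print('t',s['t'],'pos',s['eef_pos'].round(4),'rot',np.degrees(s['ee_rot']).round(2),'q',s['q'].round(2),'F',s['force'].round(1),'w',round(s['width'],4),s['gripper_force'])
a=list(map(float,sys.argv[1:]))
if a:
    t=np.array(a[:3])/1000; Rt=R.from_euler('xyz',[np.pi,0,np.radians(a[3])])
    print('cm',(Rm.inv().apply(t-s['eef_pos'])*100).round(2),'rot',np.degrees((Rm.inv()*Rt).as_rotvec()).round(2))
E
python3 go.py 504.5 -348 180 -91.3
python3 - <<'E'
from h import *
for n in ('scene','top'):
    d=np.load(n+'0.npz')['d']; w=cloud(cam(n),d)
    for (x0,x1,y0,y1) in [(.55,.78,.14,.25),(.61,.72,.08,.32),(.54,.76,-.25,-.15)]:
        m=(d>0)&(w[...,0]>x0)&(w[...,0]<x1)&(w[...,1]>y0)&(w[...,1]<y1)&(w[...,2]>.075)&(w[...,2]<.4); q=w[m]
        print(n,(x0,x1,y0,y1),len(q), q.min(0).round(3) if len(q) else '',q.max(0).round(3) if len(q) else '')
E
```

```text
t 1.5667 pos [0.4516 0.3479 0.2209] rot [-1.7998e+02  2.0000e-02 -8.2110e+01] q [ 1.    0.2  -0.25  0.   -1.12 -0.86] F [ 1.5 -0.   0.3] w 0.0875 0.0
cm [69.66  4.32  4.07] rot [-0.02  0.02  9.19]
scene (0.55, 0.78, 0.14, 0.25) 111 [0.661 0.184 0.075] [0.78  0.25  0.158]
scene (0.61, 0.72, 0.08, 0.32) 4 [0.661 0.088 0.076] [0.719 0.206 0.077]
scene (0.54, 0.76, -0.25, -0.15) 0  
top (0.55, 0.78, 0.14, 0.25) 67 [0.659 0.19  0.075] [0.777 0.25  0.158]
top (0.61, 0.72, 0.08, 0.32) 4 [0.659 0.19  0.076] [0.676 0.206 0.078]
top (0.54, 0.76, -0.25, -0.15) 0
```

Call:
move_arm(rows=[{"translation": [4, 0.3, 0], "rot": [0, 0, 2], "hand": 0}, {"translation": [8, 0.6, 0], "rot": [0, 0, 4], "hand": 0}, {"translation": [12, 0.9, 0], "rot": [0, 0, 6], "hand": 0}, {"translation": [16, 1.2, 0], "rot": [0, 0, 9], "hand": 0}, {"translation": [20, 1.5, 0], "rot": [0, 0, 9], "hand": 0}, {"translation": [24, 1.8, 0], "rot": [0, 0, 9], "hand": 0}, {"translation": [28, 2, 0], "rot": [0, 0, 9], "hand": 0}, {"translation": [32, 2.2, 0], "rot": [0, 0, 9], "hand": 0}])

```text
t: 2.23
eef_pos: [0.4747, 0.0281, 0.2211]
ee_rot: [-3.14, 0.001, -1.584]
force: [0.9, -0.2, -0.4]
width: 0.0876
gripper_force: 0.0
```

```bash
python3 go.py 504.5 -348 120 -91.3
```

```text
t 2.2333 pos [0.4747 0.0281 0.2211] rot [-1.7993e+02  3.0000e-02 -9.0740e+01] q [ 0.47  0.04 -0.44  0.   -1.09 -0.49] F [ 0.9 -0.2 -0.4] w 0.0876 0.0
cm [37.57 -3.45 10.1 ] rot [-0.07  0.03  0.56]
```

Call:
move_arm(rows=[{"translation": [4, -0.4, 1], "rot": [0, 0, 0.5], "hand": 0}, {"translation": [8, -0.8, 2], "rot": [0, 0, 0.5], "hand": 0}, {"translation": [12, -1.2, 3], "rot": [0, 0, 0.5], "hand": 0}, {"translation": [16, -1.6, 4], "rot": [0, 0, 0.5], "hand": 0}, {"translation": [20, -2.0, 5], "rot": [0, 0, 0.5], "hand": 0}, {"translation": [24, -2.4, 6], "rot": [0, 0, 0.5], "hand": 0}, {"translation": [28, -2.8, 7], "rot": [0, 0, 0.5], "hand": 0}, {"translation": [32, -3.1, 8], "rot": [0, 0, 0.5], "hand": 0}])

```text
t: 2.9
eef_pos: [0.5017, -0.2927, 0.1403]
ee_rot: [-3.141, -0.0, -1.593]
force: [0.6, 0.5, 0.3]
width: 0.0878
gripper_force: 0.0
```

Call:
move_arm(rows=[{"translation": [3.6, -0.3, 2], "rot": [0, 0, 0], "hand": 0}, {"translation": [5.5, -0.4, 2], "rot": [0, 0, 0], "hand": 0}, {"translation": [5.5, -0.4, 2], "rot": [0, 0, 0], "hand": 0}])

```text
t: 3.15
eef_pos: [0.5034, -0.3491, 0.1186]
ee_rot: [3.139, 0.0, -1.597]
force: [0.6, -0.1, 1.2]
width: 0.0875
gripper_force: 0.0
```

```bash
python3 go.py 504.5 -348 30 -91.3
```

```text
t 3.15 pos [ 0.5034 -0.3491  0.1186] rot [ 1.7984e+02  1.0000e-02 -9.1480e+01] q [-0.29  0.36 -0.28  0.   -0.93  0.26] F [ 0.6 -0.1  1.2] w 0.0875 0.0
cm [-0.11 -0.13  8.86] rot [ 0.16  0.01 -0.18]
```

Call:
move_arm(rows=[{"translation": [-0.1, -0.1, 3], "hand": 0, "rot": [0, 0, 0]}, {"translation": [-0.1, -0.1, 6], "hand": 0, "rot": [0, 0, 0]}, {"translation": [-0.1, -0.1, 8.5], "hand": 0, "rot": [0, 0, 0]}, {"translation": [-0.1, -0.1, 8.8], "hand": 0, "rot": [0, 0, 0]}, {"translation": [-0.1, -0.1, 8.8], "hand": 1, "rot": [0, 0, 0]}, {"translation": [-0.1, -0.1, 8.8], "hand": 1, "rot": [0, 0, 0]}, {"translation": [-0.1, -0.1, 8.8], "hand": 1, "rot": [0, 0, 0]}, {"translation": [-0.1, -0.1, 8.8], "hand": 1, "rot": [0, 0, 0]}], squeeze=15)

```text
t: 3.82
eef_pos: [0.5067, -0.3449, 0.0345]
ee_rot: [-3.139, -0.001, -1.593]
force: [0.0, 0.2, -0.1]
width: 0.0664
gripper_force: 0.0
```

Call:
move_arm(rows=[{"translation": [0, 0, 0], "rot": [0, 0, 0], "hand": 1}, {"translation": [0, 0, 0], "rot": [0, 0, 0], "hand": 1}, {"translation": [0, 0, 0], "rot": [0, 0, 0], "hand": 1}, {"translation": [0, 0, 0], "rot": [0, 0, 0], "hand": 1}])

```text
t: 4.15
eef_pos: [0.5055, -0.3447, 0.0329]
ee_rot: [-3.141, -0.0, -1.593]
force: [-0.3, 0.6, -0.1]
width: 0.0398
gripper_force: 0.0
```

```bash
python3 go.py 506 -162 48 -92.5; python3 - <<'E'
from meas import *
for n in ('scene','top'):
    im,d=arm.grab_frame(n); np.savez(n+'1.npz',im=im,d=d); cv2.imwrite(f'pics/{n}1.png',im[180:320,300:560,::-1].repeat(3,0).repeat(3,1))
    meas(n,d,(.505,-.348),.03,.045,.064,'weigh')
E
```

```text
t 4.15 pos [ 0.5055 -0.3447  0.0329] rot [-1.7997e+02 -1.0000e-02 -9.1270e+01] q [-0.28  0.46 -0.37 -0.   -0.74  0.26] F [-0.3  0.6 -0.1] w 0.0398 0.0
cm [-18.26   0.36  -1.51] rot [-0.03 -0.01  1.23]
scene weigh rect 518.3 -348.3 22.9 13.8 89.3 z [50.7 56.  61.4] med top [ 516.7 -348.5] bb [ 516.3 -348.2] [ 9.6 22.9] 27
top weigh rect 508.6 -335.3 17.0 4.9 8.2 z [51.6 60.7 62.9] med top [ 510.1 -334.4] bb [ 509.3 -334.7] [16.   3.5] 7
```

Call:
move_arm(rows=[{"translation": [0.3, 0, 0], "rot": [0, 0, 0], "hand": 1}, {"translation": [0.3, 0, 0], "rot": [0, 0, 0], "hand": 1}, {"translation": [0.3, 0, 0], "rot": [0, 0, 0], "hand": 1}, {"translation": [0.3, 0, 0], "rot": [0, 0, 0], "hand": 1}])

```text
t: 4.58
eef_pos: [0.5057, -0.3478, 0.033]
ee_rot: [-3.141, -0.0, -1.593]
force: [0.0, 1.6, 5.8]
width: 0.0327
gripper_force: 15.0
```

```bash
python3 go.py 506 -162 52 -92.5
```

```text
t 4.5833 pos [ 0.5057 -0.3478  0.033 ] rot [-1.7996e+02 -2.0000e-02 -9.1270e+01] q [-0.28  0.46 -0.36  0.   -0.75  0.26] F [0.  1.6 5.8] w 0.0327 15.000302491971524
cm [-18.58   0.38  -1.9 ] rot [-0.04 -0.02  1.23]
```

Call:
move_arm(rows=[{"translation": [0, 0, -3], "rot": [0, 0, 0], "hand": 1}, {"translation": [0, 0, -6], "rot": [0, 0, 0], "hand": 1}, {"translation": [-3.5, 0.1, -7], "rot": [0, 0, 0], "hand": 1}, {"translation": [-7.5, 0.2, -7], "rot": [0, 0, 0], "hand": 1}, {"translation": [-11.5, 0.3, -7], "rot": [0, 0, 0], "hand": 1}, {"translation": [-15.5, 0.4, -7], "rot": [0, 0, 0], "hand": 1}, {"translation": [-18.6, 0.4, -7], "rot": [0, 0, 0], "hand": 1}, {"translation": [-18.6, 0.4, -6], "rot": [0, 0, 0], "hand": 1}])

```text
t: 5.25
eef_pos: [0.5066, -0.1577, 0.0942]
ee_rot: [-3.138, 0.0, -1.589]
force: [-0.5, -0.8, -0.9]
width: 0.0334
gripper_force: 15.0
```

Call:
move_arm(rows=[{"translation": [0, 0, 1.5], "rot": [0, 0, 0], "hand": 1}, {"translation": [0, 0, 2.5], "rot": [0, 0, 0], "hand": 1}, {"translation": [0, 0, 3], "rot": [0, 0, 0], "hand": 1}, {"translation": [0, 0, 3], "rot": [0, 0, 0], "hand": 1}, {"translation": [0, 0, 3], "rot": [0, 0, 0], "hand": 1}])

```text
t: 5.67
eef_pos: [0.5053, -0.1622, 0.0623]
ee_rot: [3.141, -0.0, -1.594]
force: [1.1, -0.3, 0.1]
width: 0.0331
gripper_force: 15.0
```

```bash
python3 go.py 506 -162 52 -91.3
```

```text
t 5.6667 pos [ 0.5053 -0.1622  0.0623] rot [ 1.7994e+02 -1.0000e-02 -9.1320e+01] q [ 0.06  0.31 -0.53  0.   -0.73 -0.08] F [ 1.1 -0.3  0.1] w 0.0331 15.000077791046351
cm [-0.02 -0.07  1.03] rot [ 0.06 -0.01 -0.02]
```

Call:
move_arm(rows=[{"translation": [0, 0, 0.4], "rot": [0, 0, 0], "hand": 1}, {"translation": [0, 0, 0.8], "rot": [0, 0, 0], "hand": 1}, {"translation": [0, 0, 1.0], "rot": [0, 0, 0], "hand": 1}, {"translation": [0, 0, 1.0], "rot": [0, 0, 0], "hand": 1}, {"translation": [0, 0, 1.0], "rot": [0, 0, 0], "hand": 1}])

```text
t: 6.08
eef_pos: [0.5054, -0.1617, 0.0525]
ee_rot: [3.141, -0.0, -1.593]
force: [0.2, 0.5, -0.5]
width: 0.0329
gripper_force: 15.0
```

```bash
python3 go.py; python3 - <<'E'
from h import *
o=[]
for n in ('scene','top'):
    im,d=arm.grab_frame(n); u,v=proj(cam(n),np.array([.506,-.162,.05])).astype(int); o.append(cv2.resize(im[v-50:v+50,u-65:u+65,::-1],(390,300)))
cv2.imwrite('pics/place1.png',np.hstack(o))
E
```

```text
t 6.0833 pos [ 0.5054 -0.1617  0.0525] rot [179.99  -0.   -91.28] q [ 0.06  0.33 -0.54  0.   -0.71 -0.08] F [ 0.2  0.5 -0.5] w 0.0329 14.999877796217334
```

View pics/place1.png

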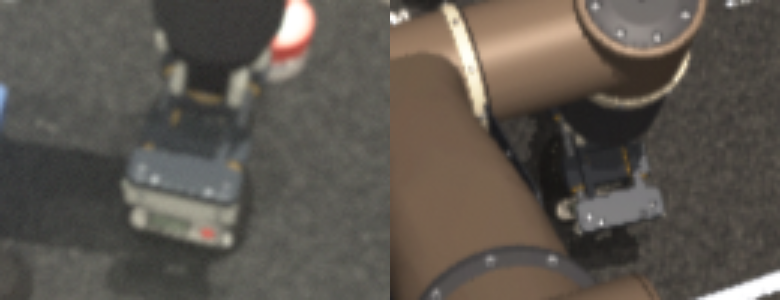

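The gripper hides the pot from both cameras, so I'll touch down by force.

Call:
move_arm(rows=[{"translation": [0, 0, 0.1], "rot": [0, 0, 0], "hand": 1}, {"translation": [0, 0, 0.15], "rot": [0, 0, 0], "hand": 1}, {"translation": [0, 0, 0.15], "rot": [0, 0, 0], "hand": 1}])

```text
t: 6.43
eef_pos: [0.5055, -0.1615, 0.051]
ee_rot: [3.142, 0.0, -1.593]
force: [-0.5, -0.4, -0.9]
width: 0.033
gripper_force: 15.0
```

Call:
move_arm(rows=[{"translation": [0, 0, 0.1], "rot": [0, 0, 0], "hand": 1}, {"translation": [0, 0, 0.1], "rot": [0, 0, 0], "hand": 1}, {"translation": [0, 0, 0.1], "rot": [0, 0, 0], "hand": 1}])

```text
t: 6.68
eef_pos: [0.5059, -0.1616, 0.0507]
ee_rot: [-3.141, -0.0, -1.593]
force: [-1.8, 0.5, 5.8]
width: 0.0332
gripper_force: 15.0
```

Contact is felt. Releasing, lifting and heading for the packet.

Call:
move_arm(rows=[{"translation": [0, 0, 0], "rot": [0, 0, 0], "hand": 0.4}, {"translation": [0, 0, 0], "rot": [0, 0, 0], "hand": 0.2}, {"translation": [0, 0, 0], "rot": [0, 0, 0], "hand": 0}, {"translation": [0, 0, 0], "rot": [0, 0, 0], "hand": 0}, {"translation": [0, 0, -1], "rot": [0, 0, 0], "hand": 0}, {"translation": [0, 0, -4], "rot": [0, 0, 0], "hand": 0}, {"translation": [0, 0, -8], "rot": [0, 0, 0], "hand": 0}, {"translation": [0, 0, -11], "rot": [0, 0, 0], "hand": 0}])

```text
t: 7.35
eef_pos: [0.5057, -0.1618, 0.163]
ee_rot: [-3.141, -0.001, -1.593]
force: [1.1, 0.4, 0.1]
width: 0.0804
gripper_force: 0.0
```

Call:
move_arm(rows=[{"translation": [-4, 0, 0], "rot": [0, 0, 0], "hand": 0}, {"translation": [-8, 0, 0], "rot": [0, 0, 0], "hand": 0}, {"translation": [-12, 0, 0], "rot": [0, 0, 0], "hand": 0}, {"translation": [-16, 0, 0], "rot": [0, 0, 0], "hand": 0}, {"translation": [-20, 0, 0], "rot": [0, 0, 0], "hand": 0}, {"translation": [-24, 0, 0], "rot": [0, 0, 0], "hand": 0}, {"translation": [-28, 0, 0], "rot": [0, 0, 0], "hand": 0}, {"translation": [-32, 0, 0], "rot": [0, 0, 0], "hand": 0}])

```text
t: 8.02
eef_pos: [0.5122, 0.1603, 0.1611]
ee_rot: [-3.141, 0.001, -1.593]
force: [0.8, -1.1, 0.3]
width: 0.0872
gripper_force: 0.0
```

Call:
move_arm(rows=[{"translation": [-4, 0.4, 0], "rot": [0, 0, 0], "hand": 0}, {"translation": [-8, 0.8, 0], "rot": [0, 0, 0], "hand": 0}, {"translation": [-12, 1.2, 0], "rot": [0, 0, 0], "hand": 0}, {"translation": [-16, 1.6, 0], "rot": [0, 0, 0], "hand": 0}, {"translation": [-20, 2, 0], "rot": [0, 0, 0], "hand": 0}, {"translation": [-21, 2, 1], "rot": [0, 0, 0], "hand": 0}, {"translation": [-21, 2, 2], "rot": [0, 0, 0], "hand": 0}, {"translation": [-21, 2, 2], "rot": [0, 0, 0], "hand": 0}])

```text
t: 8.68
eef_pos: [0.4959, 0.3684, 0.138]
ee_rot: [3.139, -0.003, -1.592]
force: [-0.9, -0.8, -0.8]
width: 0.0874
gripper_force: 0.0
```

```bash
python3 go.py 494.5 369.5 20 -91.2; python3 - <<'E'
from meas import *
for n in ('scene','top'):
    im,d=arm.grab_frame(n); cv2.imwrite(f'pics/{n}2.png',im[...,::-1])
    meas(n,d,(.506,-.162),.04,.05,.11,'weigh'); meas(n,d,(.494,.369),.045,.006,.04,'ring')
    for r in arm.pinpoint('weigh_pot',n)[:2]: print(r['p'],toworld(cam(n),r['point']).round(3))
E
```

```text
t 8.6833 pos [0.4959 0.3684 0.138 ] rot [ 1.7985e+02 -1.5000e-01 -9.1220e+01] q [ 0.95  0.35 -0.25 -0.   -0.97 -0.97] F [-0.9 -0.8 -0.8] w 0.0874 0.0
cm [-0.14  0.11 11.8 ] rot [ 0.15 -0.15 -0.02]
scene weigh rect 504.5 -162.7 35.6 33.9 17.2 z [53.9 74.8 80. ] med top [ 503.1 -162.7] bb [ 503.7 -162.9] [36.1 32.9] 226
scene ring rect 497.7 370.2 68.2 53.5 89.9 z [ 8.4 18.3 23.3] med top [493.4 369.4] bb [493.1 368.7] [44.3 58.8] 410
top weigh rect 506.9 -164.3 33.7 32.6 89.1 z [54.6 75.2 81.9] med top [ 504.3 -162.6] bb [ 507.  -163.7] [32.5 32.8] 129
top ring rect 496.8 351.5 45.0 25.0 3.4 z [ 9.7 17.2 23.1] med top [496.7 349.9] bb [494.6 351.8] [39.5 25. ] 103
0.6 [ 0.508 -0.168  0.017]
```

View pics/scene2.png

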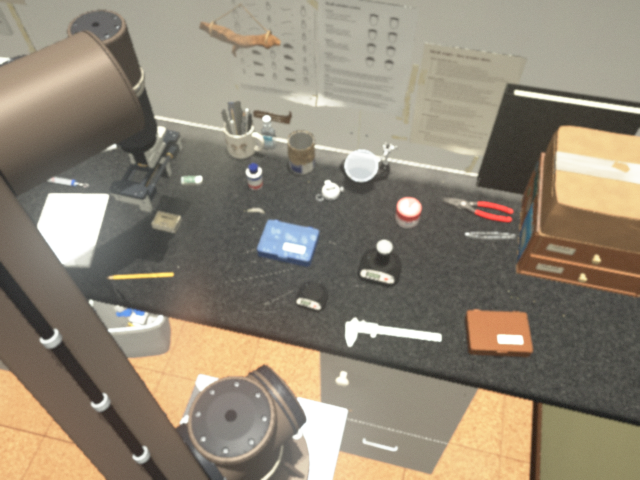

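The pot stands upright on the pan at (384,247). Now grasping the packet.

Call:
move_arm(rows=[{"translation": [-0.1, 0.1, 3], "rot": [0, 0, 0], "hand": 0}, {"translation": [-0.1, 0.1, 6], "rot": [0, 0, 0], "hand": 0}, {"translation": [-0.1, 0.1, 9], "rot": [0, 0, 0], "hand": 0}, {"translation": [-0.1, 0.1, 11], "rot": [0, 0, 0], "hand": 0}, {"translation": [-0.1, 0.1, 11.6], "rot": [0, 0, 0], "hand": 0}, {"translation": [-0.1, 0.1, 11.8], "rot": [0, 0, 0], "hand": 0}, {"translation": [-0.1, 0.1, 11.8], "rot": [0, 0, 0], "hand": 0}], squeeze=12)

```text
t: 9.47
eef_pos: [0.497, 0.3697, 0.023]
ee_rot: [-3.141, 0.0, -1.593]
force: [-0.2, 0.9, 0.5]
width: 0.0876
gripper_force: 0.0
```

```bash
python3 go.py 494.5 369.5 17.5 -91.2
```

```text
t 9.4667 pos [0.497  0.3697 0.023 ] rot [-1.7996e+02  3.0000e-02 -9.1290e+01] q [ 0.95  0.48 -0.36  0.   -0.73 -0.98] F [-0.2  0.9  0.5] w 0.0876 0.0
cm [0.03 0.25 0.55] rot [-0.04  0.03 -0.09]
```

Call:
move_arm(rows=[{"translation": [0, 0.2, 0.5], "rot": [0, 0, 0], "hand": 0}, {"translation": [0, 0.2, 0.5], "rot": [0, 0, 0], "hand": 1}, {"translation": [0, 0.2, 0.5], "rot": [0, 0, 0], "hand": 1}, {"translation": [0, 0.2, 0.5], "rot": [0, 0, 0], "hand": 1}, {"translation": [0, 0.2, 0.5], "rot": [0, 0, 0], "hand": 1}, {"translation": [0, 0.2, 0.5], "rot": [0, 0, 0], "hand": 1}, {"translation": [0, 0.2, 0.5], "rot": [0, 0, 0], "hand": 1}, {"translation": [0, 0.2, 0.5], "rot": [0, 0, 0], "hand": 1}])

```text
t: 10.13
eef_pos: [0.4943, 0.3698, 0.0171]
ee_rot: [-3.142, 0.0, -1.593]
force: [0.2, -0.1, -0.5]
width: 0.0465
gripper_force: 0.0
```

Call:
move_arm(rows=[{"translation": [0, 0, 0], "rot": [0, 0, 0], "hand": 1}, {"translation": [0, 0, 0], "rot": [0, 0, 0], "hand": 1}, {"translation": [0, 0, 0], "rot": [0, 0, 0], "hand": 1}])

```text
t: 10.38
eef_pos: [0.4943, 0.3698, 0.0171]
ee_rot: [3.142, -0.0, -1.593]
force: [0.0, 0.5, 0.6]
width: 0.0412
gripper_force: 12.0
```

```bash
python3 go.py 503.3 63 80 -91.2
```

```text
t 10.3833 pos [0.4943 0.3698 0.0171] rot [180.    -0.   -91.27] q [ 0.96  0.49 -0.37  0.   -0.72 -0.98] F [0.  0.5 0.6] w 0.0412 12.000032812356949
cm [30.66 -1.58 -6.29] rot [ 0.   -0.   -0.07]
```

Call:
move_arm(rows=[{"translation": [0, 0, -3], "rot": [0, 0, 0], "hand": 1}, {"translation": [3, -0.1, -6], "rot": [0, 0, 0], "hand": 1}, {"translation": [7, -0.3, -7], "rot": [0, 0, 0], "hand": 1}, {"translation": [11, -0.5, -7], "rot": [0, 0, 0], "hand": 1}, {"translation": [15, -0.7, -7], "rot": [0, 0, 0], "hand": 1}, {"translation": [19, -0.9, -7], "rot": [0, 0, 0], "hand": 1}, {"translation": [23, -1.1, -7], "rot": [0, 0, 0], "hand": 1}, {"translation": [27, -1.4, -7], "rot": [0, 0, 0], "hand": 1}])

```text
t: 11.05
eef_pos: [0.5017, 0.0978, 0.0873]
ee_rot: [-3.141, 0.0, -1.593]
force: [0.6, -0.1, -0.7]
width: 0.0412
gripper_force: 12.0
```

Call:
move_arm(rows=[{"translation": [3, -0.2, 0.5], "rot": [0, 0, 0], "hand": 1}, {"translation": [3.7, -0.2, 1], "rot": [0, 0, 0], "hand": 1}, {"translation": [3.7, -0.2, 1.5], "rot": [0, 0, 0], "hand": 1}, {"translation": [3.7, -0.2, 2], "rot": [0, 0, 0], "hand": 1}, {"translation": [3.7, -0.2, 2], "rot": [0, 0, 0], "hand": 1}, {"translation": [3.7, -0.2, 2], "rot": [0, 0, 0], "hand": 1}])

```text
t: 11.55
eef_pos: [0.5035, 0.0634, 0.0667]
ee_rot: [3.141, -0.0, -1.592]
force: [-0.1, 0.2, -0.7]
width: 0.0415
gripper_force: 12.0
```

```bash
python3 go.py 503.3 63 43.5 -91.2
```

```text
t 11.55 pos [0.5035 0.0634 0.0667] rot [ 1.7997e+02 -2.0000e-02 -9.1200e+01] q [ 0.51  0.27 -0.57  0.   -0.73 -0.53] F [-0.1  0.2 -0.7] w 0.0415 12.000040858983994
cm [0.04 0.02 2.32] rot [ 0.03 -0.02  0.  ]
```

Call:
move_arm(rows=[{"translation": [0, 0, 1], "rot": [0, 0, 0], "hand": 1}, {"translation": [0, 0, 1.8], "rot": [0, 0, 0], "hand": 1}, {"translation": [0, 0, 2.2], "rot": [0, 0, 0], "hand": 1}, {"translation": [0, 0, 2.3], "rot": [0, 0, 0], "hand": 1}, {"translation": [0, 0, 2.3], "rot": [0, 0, 0], "hand": 1}])

```text
t: 11.97
eef_pos: [0.5031, 0.0627, 0.0435]
ee_rot: [3.141, -0.001, -1.592]
force: [-0.4, -0.4, -0.4]
width: 0.0414
gripper_force: 12.0
```

Call:
move_arm(rows=[{"translation": [0, 0, 0.07], "rot": [0, 0, 0], "hand": 1}, {"translation": [0, 0, 0.07], "rot": [0, 0, 0], "hand": 1}, {"translation": [0, 0, 0.07], "rot": [0, 0, 0], "hand": 1}])

```text
t: 12.22
eef_pos: [0.5035, 0.0625, 0.0434]
ee_rot: [-3.141, 0.0, -1.593]
force: [-1.0, 1.0, -0.8]
width: 0.0412
gripper_force: 12.0
```

Call:
move_arm(rows=[{"translation": [0, 0, 0.07], "rot": [0, 0, 0], "hand": 1}, {"translation": [0, 0, 0.07], "rot": [0, 0, 0], "hand": 1}, {"translation": [0, 0, 0.07], "rot": [0, 0, 0], "hand": 1}])

```text
t: 12.47
eef_pos: [0.5036, 0.0625, 0.0431]
ee_rot: [-3.141, 0.0, -1.593]
force: [-1.2, -0.9, 5.0]
width: 0.0409
gripper_force: 12.0
```

Contact. Releasing, lifting and heading for the tin, turning the jaws to close along y, which is clear of the mug.

Call:
move_arm(rows=[{"translation": [0, 0, 0], "rot": [0, 0, 0], "hand": 0.4}, {"translation": [0, 0, 0], "rot": [0, 0, 0], "hand": 0.2}, {"translation": [0, 0, 0], "rot": [0, 0, 0], "hand": 0}, {"translation": [0, 0, 0], "rot": [0, 0, 0], "hand": 0}, {"translation": [0, 0, -1], "rot": [0, 0, 0], "hand": 0}, {"translation": [0, 0, -4], "rot": [0, 0, 0], "hand": 0}, {"translation": [0, 0, -8], "rot": [0, 0, 0], "hand": 0}, {"translation": [0, 0, -12], "rot": [0, 0, 0], "hand": 0}])

```text
t: 13.13
eef_pos: [0.5027, 0.062, 0.1642]
ee_rot: [3.14, -0.001, -1.593]
force: [0.7, 0.8, 0.4]
width: 0.0857
gripper_force: 0.0
```

Call:
move_arm(rows=[{"translation": [-1, -1, -1], "rot": [0, 0, -7], "hand": 0}, {"translation": [-2, -2, -2], "rot": [0, 0, -14], "hand": 0}, {"translation": [-3, -3, -2], "rot": [0, 0, -21], "hand": 0}, {"translation": [-4, -4, -2], "rot": [0, 0, -28], "hand": 0}, {"translation": [-5, -5, -2], "rot": [0, 0, -35], "hand": 0}, {"translation": [-6, -6, -2], "rot": [0, 0, -42], "hand": 0}, {"translation": [-7, -7, -2], "rot": [0, 0, -49], "hand": 0}, {"translation": [-8, -8, -2], "rot": [0, 0, -56], "hand": 0}])

```text
t: 13.8
eef_pos: [0.5856, 0.1411, 0.1835]
ee_rot: [-3.141, -0.0, -0.61]
force: [-0.6, 0.2, 1.1]
width: 0.0875
gripper_force: 0.0
```

```bash
python3 go.py 666 197 160 0; python3 - <<'E'
from meas import *
from rect import patch
for n in ('scene','top'):
    im,d=arm.grab_frame(n); np.savez(n+'3.npz',im=im,d=d)
    meas(n,d,(.503,.063),.05,.034,.06,'ring'); meas(n,d,(.503,.063),.1,.012,.033,'box')
    w=cloud(cam(n),d)
    g=patch(n,im,(.503,.063),45,.043,8)
    cv2.imwrite(f'pics/r_{n}.png',g[::2,::2,::-1])
E
python3 -c "
import cv2,numpy as np
cv2.imwrite('pics/r.png',np.hstack([cv2.imread('pics/r_scene.png'),cv2.imread('pics/r_top.png')]))"
```

```text
t 13.8 pos [0.5856 0.1411 0.1835] rot [-1.7998e+02 -1.0000e-02 -3.4930e+01] q [ 0.56  0.28 -0.23  0.   -1.05  0.4 ] F [-0.6  0.2  1.1] w 0.0875 0.0
cm [ 3.39 -9.18  2.35] rot [-1.000e-02 -2.000e-02 -3.493e+01]
scene ring rect 502.0 64.1 59.8 44.6 86.0 z [37.4 44.2 48.6] med top [501.   63.7] bb [500.8  63.9] [46.3 58.4] 412
scene box rect 502.5 64.2 129.3 102.1 88.8 z [18.5 26.6 30.9] med top [491.2  59.8] bb [501.   64.2] [ 99.2 128.1] 1487
top ring rect 504.0 60.3 60.6 43.4 88.5 z [36.8 43.7 50.5] med top [504.   63.1] bb [503.1  61.7] [40.8 57.4] 284
top box rect 504.0 62.1 128.2 99.7 88.3 z [18.8 25.9 31.4] med top [499.3  62.5] bb [502.9  62.1] [ 98.1 127.5] 1060
```

View pics/r.png

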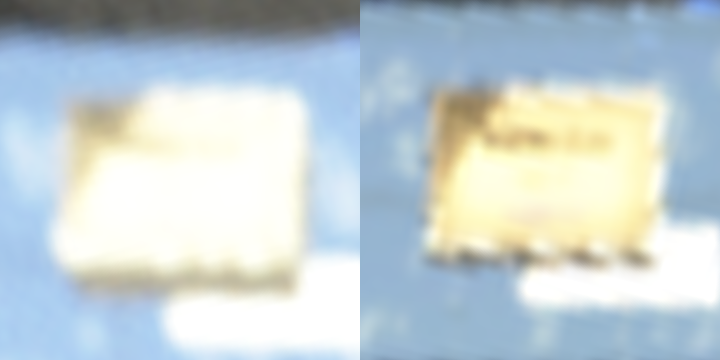

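The packet sits centred and square on the lid, with its centre at about (182,180) in the left patch. On to the tin.

Call:
move_arm(rows=[{"translation": [0.7, -1.8, 0], "rot": [0, 0, -7], "hand": 0}, {"translation": [1.4, -3.7, 0], "rot": [0, 0, -14], "hand": 0}, {"translation": [2.0, -5.5, 0], "rot": [0, 0, -21], "hand": 0}, {"translation": [2.7, -7.4, 0], "rot": [0, 0, -28], "hand": 0}, {"translation": [3.4, -9.2, 1], "rot": [0, 0, -35], "hand": 0}, {"translation": [3.4, -9.2, 2], "rot": [0, 0, -35], "hand": 0}, {"translation": [3.4, -9.2, 2], "rot": [0, 0, -35], "hand": 0}, {"translation": [3.4, -9.2, 2], "rot": [0, 0, -35], "hand": 0}])

```text
t: 14.57
eef_pos: [0.6651, 0.1955, 0.1621]
ee_rot: [3.14, 0.002, -0.008]
force: [0.4, 0.4, 1.1]
width: 0.0877
gripper_force: 0.0
```

```bash
python3 go.py 666 197 30 0
```

```text
t 14.5667 pos [0.6651 0.1955 0.1621] rot [ 1.7994e+02  1.2000e-01 -4.5000e-01] q [ 0.57  0.44 -0.04 -0.   -1.09  1.  ] F [0.4 0.4 1.1] w 0.0877 0.0
cm [ 0.12 -0.17 13.21] rot [ 0.06  0.12 -0.45]
```

Call:
move_arm(rows=[{"translation": [0.1, -0.1, 4], "rot": [0, 0, 0], "hand": 0}, {"translation": [0.1, -0.1, 8], "rot": [0, 0, 0], "hand": 0}, {"translation": [0.1, -0.1, 11], "rot": [0, 0, 0], "hand": 0}, {"translation": [0.1, -0.1, 12.5], "rot": [0, 0, 0], "hand": 0}, {"translation": [0.1, -0.1, 13.2], "rot": [0, 0, 0], "hand": 0}, {"translation": [0.1, -0.1, 13.2], "rot": [0, 0, 0], "hand": 0}, {"translation": [0.1, -0.1, 13.2], "rot": [0, 0, 0], "hand": 0}], squeeze=20)

```text
t: 15.15
eef_pos: [0.6677, 0.1973, 0.0322]
ee_rot: [-3.141, -0.001, -0.005]
force: [0.2, 0.2, 0.6]
width: 0.0874
gripper_force: 0.0
```

```bash
python3 go.py 666 197 30 0
```

```text
t 15.15 pos [0.6677 0.1973 0.0322] rot [-1.7997e+02 -9.0000e-02 -3.1000e-01] q [ 0.57  0.57 -0.16  0.   -0.84  1.  ] F [0.2 0.2 0.6] w 0.0874 0.0
cm [-0.17  0.03  0.22] rot [-0.03 -0.09 -0.31]
```

Call:
move_arm(rows=[{"translation": [-0.1, 0, 0.2], "rot": [0, 0, 0], "hand": 1}, {"translation": [-0.1, 0, 0.2], "rot": [0, 0, 0], "hand": 1}, {"translation": [-0.1, 0, 0.2], "rot": [0, 0, 0], "hand": 1}, {"translation": [-0.1, 0, 0.2], "rot": [0, 0, 0], "hand": 1}, {"translation": [-0.1, 0, 0.2], "rot": [0, 0, 0], "hand": 1}, {"translation": [-0.1, 0, 0.2], "rot": [0, 0, 0], "hand": 1}, {"translation": [-0.1, 0, 0.2], "rot": [0, 0, 0], "hand": 1}, {"translation": [-0.1, 0, 0.2], "rot": [0, 0, 0], "hand": 1}])

```text
t: 15.82
eef_pos: [0.6662, 0.1973, 0.0287]
ee_rot: [-3.141, -0.0, -0.005]
force: [-0.4, 1.2, 0.0]
width: 0.0396
gripper_force: 0.4
```

Call:
move_arm(rows=[{"translation": [0, 0, 0], "rot": [0, 0, 0], "hand": 1}, {"translation": [0, 0, 0], "rot": [0, 0, 0], "hand": 1}, {"translation": [0, 0, 0], "rot": [0, 0, 0], "hand": 1}])

```text
t: 16.07
eef_pos: [0.6662, 0.1973, 0.0287]
ee_rot: [-3.141, -0.0, -0.005]
force: [-0.1, 1.4, 0.4]
width: 0.0372
gripper_force: 20.0
```

```bash
python3 go.py 498 -49.2 150 -92
```

```text
t 16.0667 pos [0.6662 0.1973 0.0287] rot [-1.7999e+02 -1.0000e-02 -2.7000e-01] q [ 0.57  0.57 -0.17 -0.   -0.83  1.  ] F [-0.1  1.4  0.4] w 0.0372 19.99997466802597
cm [-16.7   24.73 -12.14] rot [-1.000e-02 -0.000e+00  9.173e+01]
```

Call:
move_arm(rows=[{"translation": [0, 0, -4], "rot": [0, 0, 0], "hand": 1}, {"translation": [0, 0, -8], "rot": [0, 0, 0], "hand": 1}, {"translation": [0, 0, -11.5], "rot": [0, 0, 0], "hand": 1}, {"translation": [-1.5, 2, -12], "rot": [0, 0, 7], "hand": 1}, {"translation": [-3, 4, -12], "rot": [0, 0, 14], "hand": 1}, {"translation": [-4.5, 6, -12], "rot": [0, 0, 21], "hand": 1}, {"translation": [-6, 8, -12], "rot": [0, 0, 28], "hand": 1}, {"translation": [-7.5, 10, -12], "rot": [0, 0, 35], "hand": 1}])

```text
t: 16.73
eef_pos: [0.5894, 0.0965, 0.1484]
ee_rot: [3.141, 0.0, -0.622]
force: [-0.2, -0.1, -1.4]
width: 0.0374
gripper_force: 20.0
```

```bash
python3 go.py 498 -49.2 150 -92
```

```text
t 16.7333 pos [0.5894 0.0965 0.1484] rot [ 1.7997e+02  2.0000e-02 -3.5620e+01] q [ 0.49  0.31 -0.29 -0.   -0.98  0.46] F [-0.2 -0.1 -1.4] w 0.0374 19.991994202136993
cm [ 1.05 17.17 -0.15] rot [4.000e-02 1.000e-02 5.638e+01]
```

Call:
move_arm(rows=[{"translation": [0.1, 2.1, 0], "rot": [0, 0, 7], "hand": 1}, {"translation": [0.2, 4.3, 0], "rot": [0, 0, 14], "hand": 1}, {"translation": [0.4, 6.4, 0], "rot": [0, 0, 21], "hand": 1}, {"translation": [0.5, 8.6, 0], "rot": [0, 0, 28], "hand": 1}, {"translation": [0.6, 10.7, 0], "rot": [0, 0, 35], "hand": 1}, {"translation": [0.8, 12.9, 0], "rot": [0, 0, 42], "hand": 1}, {"translation": [0.9, 15, 0], "rot": [0, 0, 49], "hand": 1}, {"translation": [1, 17.2, 0], "rot": [0, 0, 56], "hand": 1}])

```text
t: 17.4
eef_pos: [0.4986, -0.0495, 0.1485]
ee_rot: [3.141, 0.0, -1.599]
force: [0.3, -1.2, -1.4]
width: 0.0373
gripper_force: 20.0
```

Call:
move_arm(rows=[{"translation": [0, 0, 0], "rot": [0, 0, 0], "hand": 1}, {"translation": [0, 0, 0], "rot": [0, 0, 0], "hand": 1}])

```text
t: 17.57
eef_pos: [0.4988, -0.0495, 0.1487]
ee_rot: [3.142, 0.0, -1.594]
force: [0.3, -0.2, -1.2]
width: 0.0375
gripper_force: 20.0
```

```bash
python3 go.py 498 -49.2 31 -92
```

```text
t 17.5667 pos [ 0.4988 -0.0495  0.1487] rot [ 1.800e+02  1.000e-02 -9.133e+01] q [ 0.29  0.16 -0.49 -0.   -0.92 -0.32] F [ 0.3 -0.2 -1.2] w 0.0375 20.00028759241104
cm [-0.02  0.08 11.77] rot [0.   0.01 0.67]
```

Call:
move_arm(rows=[{"translation": [0, 0.1, 3], "rot": [0, 0, 0], "hand": 1}, {"translation": [0, 0.1, 6], "rot": [0, 0, 0], "hand": 1}, {"translation": [0, 0.1, 9], "rot": [0, 0, 0], "hand": 1}, {"translation": [0, 0.1, 11], "rot": [0, 0, 0], "hand": 1}, {"translation": [0, 0.1, 11.7], "rot": [0, 0, 0], "hand": 1}, {"translation": [0, 0.1, 11.9], "rot": [0, 0, 0], "hand": 1}, {"translation": [0, 0.1, 11.9], "rot": [0, 0, 0], "hand": 1}])

```text
t: 18.15
eef_pos: [0.499, -0.0482, 0.0296]
ee_rot: [3.141, -0.0, -1.591]
force: [1.0, 0.8, -0.7]
width: 0.0376
gripper_force: 20.0
```

Call:
move_arm(rows=[{"translation": [0, 0, 0.07], "rot": [0, 0, 0], "hand": 1}, {"translation": [0, 0, 0.07], "rot": [0, 0, 0], "hand": 1}])

```text
t: 18.32
eef_pos: [0.4994, -0.0482, 0.0299]
ee_rot: [-3.14, 0.001, -1.592]
force: [-0.9, 0.7, -1.0]
width: 0.0375
gripper_force: 20.0
```

Call:
move_arm(rows=[{"translation": [0.1, 0.1, 0.1], "rot": [0, 0, 0], "hand": 1}, {"translation": [0.1, 0.1, 0.1], "rot": [0, 0, 0], "hand": 1}, {"translation": [0.1, 0.1, 0.1], "rot": [0, 0, 0], "hand": 1}])

```text
t: 18.57
eef_pos: [0.4976, -0.0496, 0.0284]
ee_rot: [-3.141, 0.0, -1.593]
force: [0.3, -0.3, -0.7]
width: 0.0372
gripper_force: 20.0
```

Call:
move_arm(rows=[{"translation": [0, 0, 0.07], "rot": [0, 0, 0], "hand": 1}, {"translation": [0, 0, 0.07], "rot": [0, 0, 0], "hand": 1}, {"translation": [0, 0, 0.07], "rot": [0, 0, 0], "hand": 1}])

```text
t: 18.82
eef_pos: [0.4977, -0.0496, 0.0282]
ee_rot: [-3.141, -0.0, -1.593]
force: [-3.2, 1.3, 9.9]
width: 0.0374
gripper_force: 20.0
```

Contact. Releasing, lifting and moving over the balm while turning the jaws to close along y.

Call:
move_arm(rows=[{"translation": [0, 0, 0], "rot": [0, 0, 0], "hand": 0.4}, {"translation": [0, 0, 0], "rot": [0, 0, 0], "hand": 0.2}, {"translation": [0, 0, 0], "rot": [0, 0, 0], "hand": 0}, {"translation": [0, 0, 0], "rot": [0, 0, 0], "hand": 0}, {"translation": [0, 0, -1], "rot": [0, 0, 0], "hand": 0}, {"translation": [0, 0, -4], "rot": [0, 0, 0], "hand": 0}, {"translation": [0, 0, -8], "rot": [0, 0, 0], "hand": 0}, {"translation": [0, 0, -12], "rot": [0, 0, 0], "hand": 0}])

```text
t: 19.48
eef_pos: [0.4965, -0.0499, 0.1479]
ee_rot: [3.139, -0.001, -1.593]
force: [1.4, 0.8, -0.4]
width: 0.0844
gripper_force: 0.0
```

Call:
move_arm(rows=[{"translation": [1, -1, -1], "rot": [0, 0, -7], "hand": 0}, {"translation": [2, -2, -2], "rot": [0, 0, -14], "hand": 0}, {"translation": [3, -3, -2], "rot": [0, 0, -21], "hand": 0}, {"translation": [4, -4, -2], "rot": [0, 0, -28], "hand": 0}, {"translation": [5, -5, -2], "rot": [0, 0, -35], "hand": 0}, {"translation": [6, -6, -2], "rot": [0, 0, -42], "hand": 0}, {"translation": [7, -7, -2], "rot": [0, 0, -49], "hand": 0}, {"translation": [8, -8, -2], "rot": [0, 0, -56], "hand": 0}])

```text
t: 20.15
eef_pos: [0.576, -0.1319, 0.167]
ee_rot: [3.141, 0.0, -0.61]
force: [0.8, 0.8, -0.9]
width: 0.0877
gripper_force: 0.0
```

```bash
python3 go.py 648.5 -198 130 -2.5
```

```text
t 20.15 pos [ 0.576  -0.1319  0.167 ] rot [ 1.7999e+02  2.0000e-02 -3.4930e+01] q [ 0.11  0.28 -0.28 -0.   -1.01  0.86] F [ 0.8  0.8 -0.9] w 0.0877 0.0
cm [9.73 1.26 3.7 ] rot [ 1.000e-02  2.000e-02 -3.243e+01]
```

Call:
move_arm(rows=[{"translation": [2, 0.3, 0], "rot": [0, 0, -7], "hand": 0}, {"translation": [4, 0.5, 0], "rot": [0, 0, -14], "hand": 0}, {"translation": [6, 0.8, 0], "rot": [0, 0, -21], "hand": 0}, {"translation": [8, 1, 1], "rot": [0, 0, -28], "hand": 0}, {"translation": [9.7, 1.3, 2], "rot": [0, 0, -32.4], "hand": 0}, {"translation": [9.7, 1.3, 3], "rot": [0, 0, -32.4], "hand": 0}, {"translation": [9.7, 1.3, 3], "rot": [0, 0, -32.4], "hand": 0}, {"translation": [9.7, 1.3, 3], "rot": [0, 0, -32.4], "hand": 0}])

```text
t: 20.82
eef_pos: [0.6464, -0.1979, 0.1362]
ee_rot: [-3.142, 0.002, -0.052]
force: [0.8, -0.2, -0.8]
width: 0.0874
gripper_force: 0.0
```

```bash
python3 go.py 648.5 -198 28 -2.5; python3 - <<'E'
from meas import *
for n in ('scene','top'):
    im,d=arm.grab_frame(n); cv2.imwrite(f'pics/{n}4.png',im[...,::-1])
    meas(n,d,(.498,-.049),.04,.06,.1,'tin');meas(n,d,(.498,-.049),.04,.01,.1,'tinall');meas(n,d,(.505,-.162),.04,.05,.1,'pot')
E
```

```text
t 20.8167 pos [ 0.6464 -0.1979  0.1362] rot [-1.80e+02  1.40e-01 -2.98e+00] q [-0.01  0.44 -0.12 -0.   -1.02  1.53] F [ 0.8 -0.2 -0.8] w 0.0874 0.0
cm [ 0.23  0.   10.82] rot [-0.    0.14 -0.48]
scene tin rect 495.5 -51.2 23.9 23.2 31.6 z [62.3 69.7 73.6] med top [493.8 -52.2] bb [494.4 -52.2] [23.7 23.9] 97
scene tinall rect 492.8 -52.2 36.7 35.7 10.0 z [15.3 51.1 72.2] med top [494.2 -51.5] bb [495.4 -52.2] [25.8 23.9] 341
scene pot rect 504.4 -162.6 34.2 34.6 21.9 z [54.2 75.1 79.9] med top [ 504.4 -162.9] bb [ 504.2 -162.5] [38.7 33.6] 230
top tin none
top tinall none
top pot rect 508.7 -168.6 32.5 25.7 28.2 z [69.6 75.5 82.2] med top [ 511.7 -167.2] bb [ 506.  -164.4] [34.3 26.4] 85
```

View pics/scene4.png

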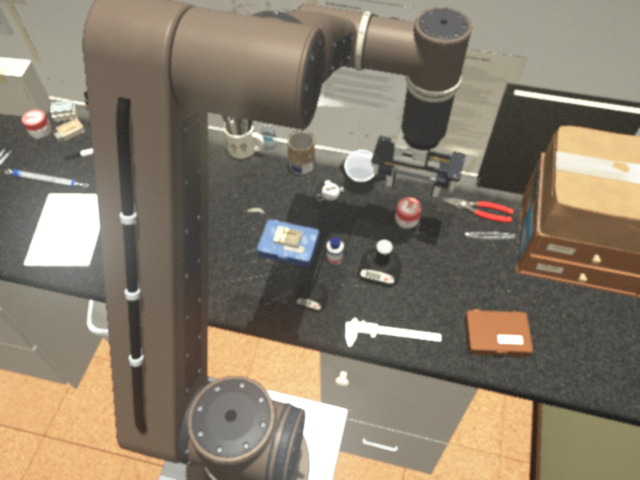

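The tin stands upright at (335,249) between the box and the scale. Now the balm.

Call:
move_arm(rows=[{"translation": [0.1, 0, 3], "rot": [0, 0, 0], "hand": 0}, {"translation": [0.1, 0, 6], "rot": [0, 0, 0], "hand": 0}, {"translation": [0.1, 0, 9], "rot": [0, 0, 0], "hand": 0}, {"translation": [0.1, 0, 10], "rot": [0, 0, 0], "hand": 0}, {"translation": [0.1, 0, 10.4], "rot": [0, 0, 0], "hand": 0}, {"translation": [0.1, 0, 10.4], "rot": [0, 0, 0], "hand": 0}, {"translation": [0.1, 0, 10.4], "rot": [0, 0, 0], "hand": 0}], squeeze=18)

```text
t: 21.5
eef_pos: [0.6496, -0.198, 0.0352]
ee_rot: [3.141, -0.002, -0.05]
force: [-0.2, -0.3, 0.3]
width: 0.0879
gripper_force: 0.0
```

```bash
python3 go.py 648.5 -198 28 -2.5
```

```text
t 21.5 pos [ 0.6496 -0.198   0.0352] rot [ 1.7998e+02 -1.4000e-01 -2.8400e+00] q [-0.01  0.54 -0.21  0.   -0.82  1.53] F [-0.2 -0.3  0.3] w 0.0879 0.0
cm [-0.11  0.01  0.72] rot [ 0.02 -0.14 -0.34]
```

Call:
move_arm(rows=[{"translation": [-0.1, 0, 0.6], "rot": [0, 0, 0], "hand": 0}, {"translation": [-0.1, 0, 0.6], "rot": [0, 0, 0], "hand": 1}, {"translation": [-0.1, 0, 0.6], "rot": [0, 0, 0], "hand": 1}, {"translation": [-0.1, 0, 0.6], "rot": [0, 0, 0], "hand": 1}, {"translation": [-0.1, 0, 0.6], "rot": [0, 0, 0], "hand": 1}, {"translation": [-0.1, 0, 0.6], "rot": [0, 0, 0], "hand": 1}, {"translation": [-0.1, 0, 0.6], "rot": [0, 0, 0], "hand": 1}, {"translation": [-0.1, 0, 0.6], "rot": [0, 0, 0], "hand": 1}])

```text
t: 22.17
eef_pos: [0.6475, -0.198, 0.0275]
ee_rot: [3.142, -0.0, -0.05]
force: [0.2, 0.5, 2.7]
width: 0.0578
gripper_force: 18.0
```

```bash
python3 go.py 576 -53 90 -2.5
```

```text
t 22.1667 pos [ 0.6475 -0.198   0.0275] rot [ 1.80e+02 -2.00e-02 -2.87e+00] q [-0.01  0.55 -0.21  0.   -0.81  1.53] F [0.2 0.5 2.7] w 0.0578 18.000180423259735
cm [ -7.87 -14.12  -6.25] rot [ 0.   -0.02 -0.37]
```

Call:
move_arm(rows=[{"translation": [0, 0, -3.5], "rot": [0, 0, 0], "hand": 1}, {"translation": [0, 0, -7], "rot": [0, 0, 0], "hand": 1}, {"translation": [-1.5, -2.5, -7], "rot": [0, 0, 0], "hand": 1}, {"translation": [-3.3, -6, -7], "rot": [0, 0, 0], "hand": 1}, {"translation": [-5.2, -9.5, -7], "rot": [0, 0, 0], "hand": 1}, {"translation": [-7, -12.5, -7], "rot": [0, 0, 0], "hand": 1}, {"translation": [-7.9, -14.1, -7], "rot": [0, 0, 0], "hand": 1}, {"translation": [-7.9, -14.1, -7], "rot": [0, 0, 0], "hand": 1}])

```text
t: 22.83
eef_pos: [0.5738, -0.0504, 0.0976]
ee_rot: [-3.141, 0.0, -0.047]
force: [-0.5, 0.0, -0.3]
width: 0.0574
gripper_force: 18.0
```

Call:
move_arm(rows=[{"translation": [0, 0, 1], "rot": [0, 0, 0], "hand": 1}, {"translation": [0, 0, 1], "rot": [0, 0, 0], "hand": 1}])

```text
t: 23.0
eef_pos: [0.5749, -0.0533, 0.0856]
ee_rot: [3.142, 0.002, -0.05]
force: [0.0, -0.5, -1.0]
width: 0.0575
gripper_force: 18.0
```

```bash
python3 go.py 575 -53 28 -2.9; python3 - <<'E'
from meas import *
for n in ('scene','top'):
    im,d=arm.grab_frame(n)
    meas(n,d,(.498,-.049),.04,.058,.1,'tin');meas(n,d,(.498,-.049),.04,.01,.1,'tinall')
E
```

```text
t 23.0 pos [ 0.5749 -0.0533  0.0856] rot [ 1.80e+02  9.00e-02 -2.87e+00] q [ 0.25  0.35 -0.4  -0.   -0.83  1.28] F [ 0.  -0.5 -1. ] w 0.0575 17.999743223190308
cm [ 0.02 -0.03  5.76] rot [0.   0.09 0.03]
scene tin rect 496.1 -52.1 26.1 23.0 13.6 z [60.1 68.9 72.9] med top [495.4 -51.3] bb [495.1 -51.8] [22.2 23.6] 102
scene tinall rect 492.2 -52.3 33.6 35.1 15.2 z [15.1 51.1 71.1] med top [494.6 -51.3] bb [496.9 -51.8] [25.9 23.6] 345
top tin rect 497.0 -53.7 25.7 26.2 66.2 z [59.7 68.8 75.4] med top [497.6 -51.8] bb [497.6 -50.9] [24.2 20. ] 68
top tinall rect 501.5 -51.2 47.8 37.5 21.1 z [16.3 53.  74. ] med top [497.6 -52.3] bb [497.6 -53. ] [24.2 24.1] 177
```

Call:
move_arm(rows=[{"translation": [0, 0.1, 2], "rot": [0, 0, 0], "hand": 1}, {"translation": [0, 0.1, 4], "rot": [0, 0, 0], "hand": 1}, {"translation": [0, 0.1, 5.3], "rot": [0, 0, 0], "hand": 1}, {"translation": [0, 0.1, 5.6], "rot": [0, 0, 0], "hand": 1}, {"translation": [0, 0.1, 5.7], "rot": [0, 0, 0], "hand": 1}, {"translation": [0, 0.1, 5.7], "rot": [0, 0, 0], "hand": 1}])

```text
t: 23.6
eef_pos: [0.5759, -0.0548, 0.0303]
ee_rot: [3.141, 0.0, -0.051]
force: [-0.2, 0.3, -1.6]
width: 0.0576
gripper_force: 18.0
```

```bash
python3 go.py 575 -54.5 27.5 -2.9
```

```text
t 23.6 pos [ 0.5759 -0.0548  0.0303] rot [ 1.7998e+02  1.0000e-02 -2.9000e+00] q [ 0.24  0.42 -0.45  0.   -0.7   1.28] F [-0.2  0.3 -1.6] w 0.0576 17.999905943870544
cm [-0.09 -0.02  0.28] rot [ 0.02  0.01 -0.  ]
```

Call:
move_arm(rows=[{"translation": [0, 0, 0.1], "rot": [0, 0, 0], "hand": 1}, {"translation": [0, 0, 0.2], "rot": [0, 0, 0], "hand": 1}, {"translation": [0, 0, 0.2], "rot": [0, 0, 0], "hand": 1}, {"translation": [0, 0, 0.2], "rot": [0, 0, 0], "hand": 1}])

```text
t: 23.93
eef_pos: [0.5758, -0.0541, 0.0288]
ee_rot: [-3.141, -0.001, -0.05]
force: [0.2, -0.2, -0.7]
width: 0.0577
gripper_force: 18.0
```

Call:
move_arm(rows=[{"translation": [-0.05, 0, 0.1], "rot": [0, 0, 0], "hand": 1}, {"translation": [-0.05, 0, 0.12], "rot": [0, 0, 0], "hand": 1}, {"translation": [-0.05, 0, 0.12], "rot": [0, 0, 0], "hand": 1}])

```text
t: 24.18
eef_pos: [0.5752, -0.0541, 0.0275]
ee_rot: [-3.142, -0.001, -0.05]
force: [-0.9, 1.5, 3.4]
width: 0.0578
gripper_force: 18.0
```

Contact. Releasing and clearing the view.

Call:
move_arm(rows=[{"translation": [0, 0, 0], "rot": [0, 0, 0], "hand": 0.25}, {"translation": [0, 0, 0], "rot": [0, 0, 0], "hand": 0.1}, {"translation": [0, 0, 0], "rot": [0, 0, 0], "hand": 0}, {"translation": [0, 0, 0], "rot": [0, 0, 0], "hand": 0}, {"translation": [0, 0, -1], "rot": [0, 0, 0], "hand": 0}, {"translation": [0, 0, -5], "rot": [0, 0, 0], "hand": 0}, {"translation": [0, 0, -9], "rot": [0, 0, 0], "hand": 0}, {"translation": [0, 0, -13], "rot": [0, 0, 0], "hand": 0}])

```text
t: 24.85
eef_pos: [0.5744, -0.0544, 0.159]
ee_rot: [3.141, 0.001, -0.05]
force: [0.9, 0.9, 0.4]
width: 0.0874
gripper_force: 0.0
```

Call:
move_arm(rows=[{"translation": [-0.5, -4, -2], "rot": [0, 0, 0], "hand": 0}, {"translation": [-1, -8, -4], "rot": [0, 0, 0], "hand": 0}, {"translation": [-1.5, -12, -5], "rot": [0, 0, 0], "hand": 0}, {"translation": [-2, -16, -5], "rot": [0, 0, 0], "hand": 0}, {"translation": [-3, -20, -5], "rot": [0, 0, 0], "hand": 0}, {"translation": [-4, -24, -5], "rot": [0, 0, 0], "hand": 0}, {"translation": [-5, -28, -5], "rot": [0, 0, 0], "hand": 0}, {"translation": [-6, -32, -5], "rot": [0, 0, 0], "hand": 0}])

```text
t: 25.52
eef_pos: [0.5308, 0.2672, 0.2082]
ee_rot: [-3.141, -0.001, -0.05]
force: [1.0, -0.2, 0.0]
width: 0.0877
gripper_force: 0.0
```

Call:
move_arm(rows=[{"translation": [-1, -4, 0], "rot": [0, 0, 0], "hand": 0}, {"translation": [-2, -8, 0], "rot": [0, 0, 0], "hand": 0}, {"translation": [-2, -10, 0], "rot": [0, 0, 0], "hand": 0}, {"translation": [-2, -10, 0], "rot": [0, 0, 0], "hand": 0}])

```text
t: 25.85
eef_pos: [0.516, 0.3705, 0.2074]
ee_rot: [-3.141, -0.001, -0.046]
force: [0.9, 0.3, -0.4]
width: 0.0874
gripper_force: 0.0
```

```bash
python3 go.py; python3 - <<'E'
from meas import *
for n in ('scene','top'):
    im,d=arm.grab_frame(n); u,v=proj(cam(n),np.array([.53,-.05,.03])).astype(int)
    cv2.imwrite(f'pics/{n}5.png',cv2.resize(im[v-75:v+75,u-100:u+100,::-1],(780,585),interpolation=cv2.INTER_CUBIC))
    for tag,c,r,a,b in [('scale',(.5,-.16),.09,.008,.024),('box',(.504,.064),.1,.012,.033),('ring',(.503,.063),.05,.035,.06),('pot',(.505,-.163),.03,.055,.1),('tin',(.498,-.05),.035,.06,.1),('tin54',(.498,-.05),.035,.046,.1),('balm',(.575,-.054),.045,.04,.07)]: meas(n,d,c,r,a,b,tag)
E
```

```text
t 25.85 pos [0.516  0.3705 0.2074] rot [-1.7997e+02 -3.0000e-02 -2.6500e+00] q [ 0.93  0.32 -0.13  0.   -1.13  0.6 ] F [ 0.9  0.3 -0.4] w 0.0874 0.0
scene scale rect 489.4 -161.0 95.9 94.9 86.9 z [11.4 17.4 21.7] med top [ 482.7 -160.3] bb [ 489.5 -159.1] [91.9 93.8] 1131
scene box rect 501.7 64.0 102.6 128.9 0.5 z [17.7 26.6 31. ] med top [490.2  60.3] bb [501.1  64. ] [101.4 128.6] 1487
scene ring rect 501.9 64.1 58.8 44.7 88.8 z [38.2 44.6 48.7] med top [501.7  63.7] bb [502.1  63.7] [43.3 58.4] 409
scene pot rect 503.7 -162.9 35.8 32.8 41.5 z [59.  75.5 80.4] med top [ 503.2 -163.8] bb [ 502.8 -162.5] [35.7 33.8] 212
scene tin rect 495.8 -51.8 23.6 24.5 76.6 z [62.4 69.1 73.4] med top [495.  -51.5] bb [496.  -51.9] [23.7 23.8] 94
scene tin54 rect 493.6 -51.6 33.9 35.1 11.1 z [47.8 56.2 72.2] med top [494.9 -51.5] bb [496.3 -51.9] [24.4 23.8] 207
scene balm rect 575.6 -54.1 58.3 55.8 40.9 z [43.8 50.7 55.5] med top [576.  -54.2] bb [575.1 -54.1] [59.6 56. ] 426
top scale rect 494.8 -159.8 96.0 98.2 2.6 z [10.  17.1 22.5] med top [ 481.8 -157.7] bb [ 493.5 -160.7] [91.8 94.7] 697
top box rect 503.7 62.0 128.2 99.6 88.5 z [18.8 25.8 31.4] med top [502.9  60.8] bb [503.3  62.1] [ 98.6 127.5] 1046
top ring rect 505.4 63.2 60.9 43.5 89.2 z [37.9 43.5 50.4] med top [503.3  60.1] bb [503.7  62.2] [39.8 57. ] 288
top pot rect 506.4 -164.2 32.9 34.0 43.6 z [66.8 75.1 82.5] med top [ 505.8 -163.4] bb [ 507.  -163.6] [33.3 32. ] 123
top tin rect 497.6 -52.7 24.7 25.0 58.7 z [63.  69.4 74.7] med top [497.7 -53.3] bb [497.6 -52.8] [22.7 22.6] 66
top tin54 rect 498.2 -53.9 34.6 37.8 75.2 z [47.9 60.  74. ] med top [497.6 -53.3] bb [497.6 -53.3] [22.7 23.7] 133
top balm rect 578.3 -55.7 52.8 59.2 76.6 z [43.6 50.1 56.7] med top [579.  -56.3] bb [577.9 -56.6] [53.7 52. ] 298
```

View pics/scene5.png

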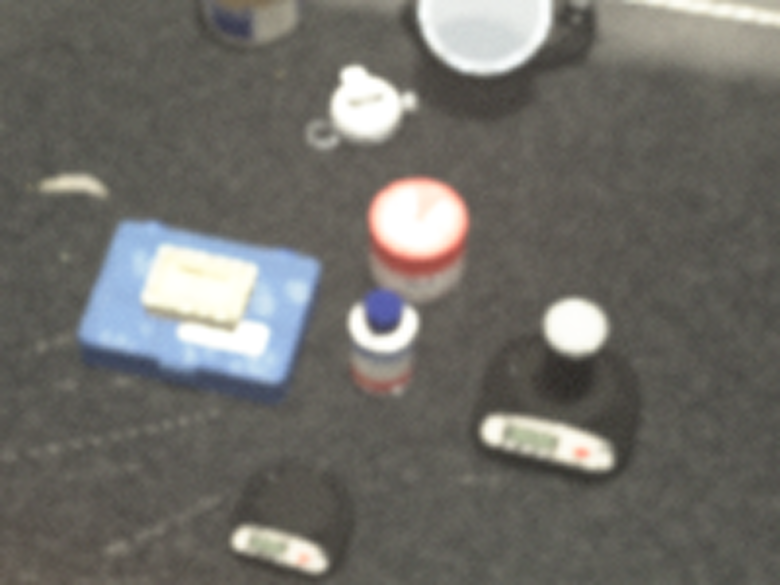

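View pics/top5.png

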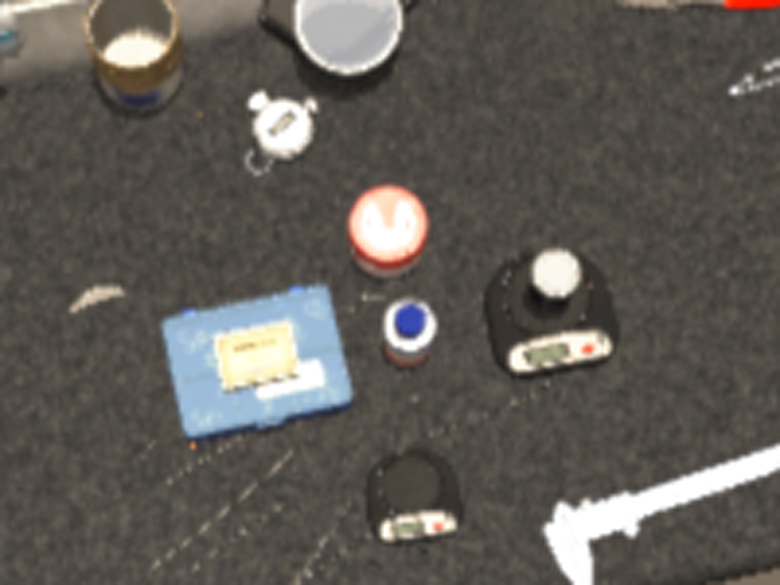

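Scene crop: packet centred on the lid (200,287), pot upright on the pan (570,345), tin upright between them (384,342), balm behind it (418,238). Measured:
- **Tin–balm gap:** about 31 mm.
- **Tin:** within about 3 mm of midway.

Nothing is touched by the robot, so I'm handing in.

```bash
python3 -c "
from station import arm; print(arm.job_done())"
```

```text
the job is handed in; nothing more can be done
None
```

The table is laid and handed in after about 26 s of robot time: pot upright on the pan, packet flat and square on the lid, tin about 3 mm off the midway point towards the scale, balm behind it with a gap of about 31 mm; the hand-in returned no verdict.

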